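# Return the empty vial rack to its pile

## Robot

A 7-joint arm with a two-finger parallel gripper is mounted at the origin on the work surface. World frame = base frame: x ahead of the robot, y to its left, z up, the work surface at z = 0. Lengths are in m, angles in degrees, forces in N, time in s.
With the tool pointing down it reaches from about 0.425 to 0.875 m from the base axis. Payload 4.7 kg.
Tool frame: the origin (TCP) lies between the finger pads; the fingertips stand 25 mm ahead of it and the grasp point (between the pads) lies 6 mm ahead of it (env.tip_reach is the distance from the TCP to the fingertips, in m); z points along the fingers, y is the direction in which the jaws open and shut (so a half turn about z gives the same grasp; the last joint's range is limited). The gripper opens to 87 mm and grips with 3 to 60 N. Pads are 19 mm wide; open, the fingers measure 117 mm over their backs; the gripper's body (75 mm by 190 mm) begins 51 mm behind the grasp point.
Start: joints at [-66.858, 18.392, -4.016, 83.108, 1.295, 78.541, -3.26], TCP at [0.247, 0.601, 0.215] pointing down, gripper open.
Joint ranges: [-163.93, 163.93], [-17.29, 119.83], [-79.2, 71.16], [3.27, 140.29], [-89.18, 269.18], [5.43, 117.66], [-154.24, 154.24]. Speed limits (degrees/s): [147.25, 147.25, 180, 180, 180, 180, 180].

## Interface

Orientations are given as [roll, pitch, yaw] about the fixed x, y, z axes, in that order (R = Rz(yaw) Ry(pitch) Rx(roll)).
In Python, from cell import env, viewer, job gives the robot as it stands.
- The arm moves only by the tool move_arm, never from a script. Its argument "steps" is a list of rows, each a list of 7 numbers: the finger opening in cm, from 0 to 8.7, then the shift along the tool's x, y, z in cm, then the turn, a rotation vector about the tool's x, y, z in rad. In form: [[fingers, tx, ty, tz, wx, wy, wz], ...]. A call has 1 to 5 rows; each row shifts and turns the commanded pose from where the row before left it, along the tool's axes as they then stand; what a row does not reach is not made up. A row lasts 1/12 s, in which the tool goes at most 41.7 mm and 7.16 degrees, less where a joint would pass 70% of its speed; a pose out of reach is approached as far as the arm can. A call is refused whole if a number of a shift passes 4.17 or a number of a turn 0.125, either way. A call with a gripper value outside its range is refused whole. The fingers move at their own pace and stop on an object; "force" is the grip in N (left out, the last holds). Time passes only in rows, so rows that do not move let the fingers close. It gives the time, the measured TCP pose, the force and the opening at its end, in the units of the state.
- env.get_obs(): the state, without advancing time (a new reading comes with each control period).
- viewer.read_camera(name): name is "scene" or "top"; returns a dict with "img" (400x640x3 uint8, red, green, blue), "vfov" (degrees; the focal length in pixels is half the picture's height over the tangent of half this angle, whatever the lens; pixels are square), "cx", "cy" (the principal point, pixels), "extrinsics" (4x4, takes a point from world to camera coordinates). Camera axes: x right, y down, z forward; pixel columns grow to the right and rows downward; lengths in m; the calibration is good to about 2 mm. A picture is of the moment at which its call begins. There is no depth.
- job.sign_off(): hands the job in, once; it reports no verdict.
The state is a dict: "time_s": time; "qpos": joint angles; "joint_velocities": joint speeds; "effort": joint torques, N m; "tool_pos": TCP position; "tool_rot": TCP orientation; "force": force on the tool from outside, world axes, zero at the start; "wrist_torque": the same for the moment, N m; "grip_width": finger opening in m.
Only numpy, scipy, OpenCV 4.12 (cv2) and the standard library are available. Lean on these libraries where they do the work, as an engineer would, in place of code of your own. Each camera call takes 0.05 s, during which the arm holds its last target.

## Task

Put the long empty vial rack that lies loose on the bench on top of the pile of long racks in its tray, squarely over the pile and lined up with it. You do not know how high the pile is: hold the rack while you lower it until it gently touches the pile, without pressing hard, and only then let go. Leave the loose short rack where it is.

Things in the scene. Friction and masses are not known exactly. Their poses are not given: they have to be found in the camera images.
- long_rack_center (a point): The loose long vial rack to be put away: white plastic block 140 mm long (its y axis), 48 mm wide (x), 30 mm high (z), 2 x 6 square wells in its top, about 0.13 kg, lying on the bench well-side up. The point is its centre, half-way up (15 mm above its underside). Grasp it across its 48 mm width.
- short_rack_center (a point): A loose short rack, not to be moved: same white plastic, 80 mm long (y), 48 mm wide (x), 30 mm high, 2 x 3 wells. The point is its centre, half-way up.
- long_tray: The grey open tray that holds the pile of long racks: 180 mm long (its y axis), 90 mm wide (x), walls 30 mm high, fixed to the bench. Its origin is the centre of its underside, on the bench. The pile (racks of 140 x 48 x 30 mm, immovable) stands in its middle, lengthwise along the tray's y axis; the flat top of the pile is somewhere between 50 and 125 mm above the bench, different each time and not given.
- short_tray: A second grey tray of the same size and form, fixed, that holds a pile of short racks (80 x 48 x 30 mm), top also between 50 and 125 mm above the bench. Not to be used. Origin at the centre of its underside.
Not all that is in view belongs to the job. What is shaped like the part that bears long_rack_center but turquoise is not meant. What is shaped like the long_tray but blue is not meant.

How it is judged (in metres and radians):
On the way:
1. the long rack, still held in the fingers, touches the pile of long racks (contact force between long_rack and long_tray above 0.3 N and contact force between the fingers and long_rack above 1 N and horizontal distance between long_rack_center and long_tray below 0.03 m), for 0.1 s.
At the end, for the whole second after the job is handed in: The long rack lies flat (within 5 degrees), well-side up and still on the pile in the long-rack tray, its centre within 18 mm of the tray's centre seen from above and its length within 11 degrees of the tray's (horizontal distance between long_rack_center and long_tray below 0.018 m and angle between the y axis of long_rack_center and the y axis of long_tray, either way round below 0.2 rad and angle between long_rack_center's own z axis and vertical below 0.09 rad and contact force between long_rack and long_tray above 0.3 N and height (world z) of long_rack_center above 0.058 m and linear speed of long_rack below 0.02 m/s); the robot touches nothing.
It fails at once if the rack is pressed or dropped hard on the pile or tray (over 60 N) (contact force between long_rack and long_tray above 60 N).
It fails at once if the loose short rack is moved by more than 30 mm (distance of short_rack_center from where it was at the start of the episode above 0.03 m).
It also fails if it takes over 45 s, if anything falls off the work surface, if the arm or the gripper's body presses on something with over 40 N, if the wrist force passes 120 N, or if a joint passes its speed limit or range.

## Working session

There is one attempt and no reset: what is moved stays moved. The work goes in short steps, Python scripts to look and compute and a tool call to move; the robot and the scene stay as the last step left them, time stands still between calls to the robot, and variables do not carry over. Pictures are saved under pics/ and viewed, and the job is handed in when it is done.

Besides the shell and the picture viewer there is one more tool, called after "Call:" in YAML: its name, and indented under it one key for each argument. move_arm: Moves the arm, as the interface text tells. Its arguments: {"type":"object","properties":{"steps":{"type":"array"},"force":{"type":"number"}},"required":["steps"]}

```bash
mkdir -p pics; ls
python3 - <<'E'
from cell import env, viewer, job
import cv2, numpy as np
for n in("scene","top"):
    c=viewer.read_camera(n); cv2.imwrite(f"pics/{n}0.png",c["img"][:,:,::-1]); print(n,c["vfov"],c["cx"],c["cy"],np.round(c["extrinsics"],4).tolist())
    np.savez(f"{n}0.npz",**{k:c[k] for k in("img","vfov","cx","cy","extrinsics")})
o=env.get_obs(); print(o)
E
```

```text
pics
scene 47.20101800423902 323.3454232689128 205.49290424831318 [[0.466, 0.8847, -0.0132, -0.207], [0.4701, -0.2602, -0.8433, -0.257], [-0.7495, 0.3868, -0.5372, 1.4571], [0.0, 0.0, 0.0, 1.0]]
top 43.76083140837859 315.38747903754717 203.08655224904322 [[0.02, -0.9998, -0.0023, -0.0934], [-0.9934, -0.0196, -0.1128, 0.5705], [0.1127, 0.0046, -0.9936, 1.1213], [0.0, 0.0, 0.0, 1.0]]
{'time_s': 0.1, 'qpos': array([-66.85851549,  18.43464249,  -4.01581938,  83.16728766,
         1.29629451,  78.54078418,  -3.26229146]), 'joint_velocities': array([-0.003307  , -0.00037148,  0.04935099, -0.14639335,  0.05164558,
        0.0602608 , -0.0331848 ]), 'effort': array([-5.05755088e-04, -4.92572629e+01, -4.06131791e-01, -3.13395309e+01,
       -6.42095553e-02,  3.95061972e-02,  6.57460782e-05]), 'tool_pos': array([0.24685963, 0.6007562 , 0.21417834]), 'tool_rot': array([-1.79902590e+02,  6.60616739e-03,  1.57666342e+02]), 'force': array([-0.10114795,  0.12623638,  0.59375022]), 'wrist_torque': array([0.06791077, 0.0043106 , 0.00638223]), 'grip_width': 0.08690640047527583}
```

View pics/scene0.png

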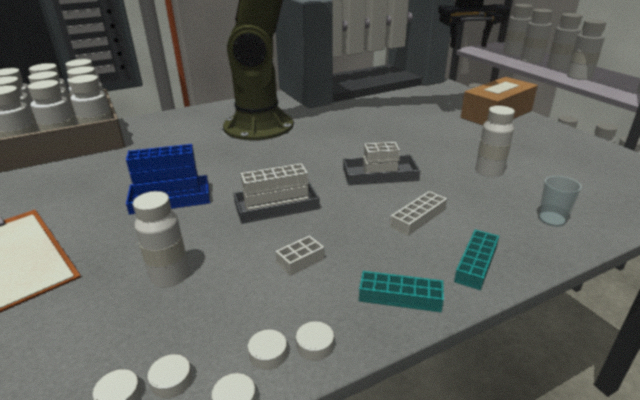

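View pics/top0.png

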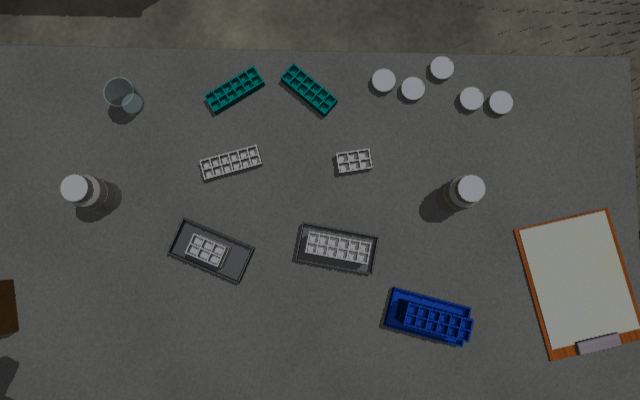

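Scene view: loose long white rack at about (418,211), loose short rack (300,254), long tray with pile (277,190), short tray (381,165). Top view: the long rack is at (230,162), the long tray with its 2x6 pile at (336,247), the short rack at (354,161). Now I'll measure.

```bash
cat > h.py <<'E'
import numpy as np, cv2
def load(n): 
    d=dict(np.load(n+".npz")); return d
def ray(c,px):
    f=200/np.tan(np.radians(float(c["vfov"])/2)); px=np.atleast_2d(px).astype(float)
    d=np.c_[(px[:,0]-c["cx"])/f,(px[:,1]-c["cy"])/f,np.ones(len(px))]
    E=c["extrinsics"];R=E[:3,:3];return -R.T@E[:3,3], d@R
def onz(c,px,z):
    o,d=ray(c,px); return (o+d*((z-o[2])/d[:,2])[:,None])[:,:2]
def proj(c,P):
    f=200/np.tan(np.radians(float(c["vfov"])/2)); P=np.atleast_2d(P)
    q=P@c["extrinsics"][:3,:3].T+c["extrinsics"][:3,3]
    return np.c_[q[:,0]/q[:,2]*f+c["cx"],q[:,1]/q[:,2]*f+c["cy"]]
def rect(pts):
    (c,s,a)=cv2.minAreaRect((pts*1000).astype(np.float32)); b=cv2.boxPoints((c,s,a)); e=b[1]-b[0]; g=b[2]-b[1]
    l=e if np.linalg.norm(e)>np.linalg.norm(g) else g
    return np.round(np.array(c)/1000,4),np.round(sorted(s),1),round(float(np.degrees(np.arctan2(l[1],l[0]))%180),1)
E
python3 - <<'E'
from h import *
c=load("top0"); im=c["img"]; hsv=cv2.cvtColor(im,cv2.COLOR_RGB2HSV)
print(im[162,200:262,:].mean(1).astype(int)); print(im[215:285,336].mean(1).astype(int))
for t in (95,120):
  m=((im.min(2)>t)).astype(np.uint8); m=cv2.morphologyEx(m,cv2.MORPH_CLOSE,np.ones((5,5)))
  for k in cv2.findContours(m,0,1)[0]:
    if cv2.contourArea(k)<300: continue
    p=k[:,0]; print(t,p.mean(0).astype(int),cv2.contourArea(k),*rect(onz(c,p,0.03)))
big=cv2.hconcat([cv2.resize(im[y:y+80,x:x+100],None,fx=4,fy=4,interpolation=2) for x,y in((180,120),(286,210))])
cv2.imwrite("pics/crop0.png",big[:,:,::-1])
c=load("scene0");big=cv2.hconcat([cv2.resize(c["img"][y:y+80,x:x+100],None,fx=4,fy=4,interpolation=2) for x,y in((370,170),(230,150))])
cv2.imwrite("pics/crop1.png",big[:,:,::-1])
E
```

```text
[133  55  43  51  51  62  69  75  80  85 133  60  93 141 141 139 139 111
  87  93 135  69  83 132 141 137 115 135 133 121 139 120  83  50  34  36
  45  52  57  73 138  94  70 113 118 142 138 110  89  86 135 102 107 140
 141 140 136  90 100 107 138 109]
[ 78  81  79  78  78  80  80  78  77  74  75  78  73  70  59  30  43  40
  59  82  80 106 114  75  93  93  92  93  94  91  89 112 126  92  86  76
  64  84 100 124 140 142 141 108  39  43  43  43  44  43  38  54  61  38
  45  59  76  79  81  82  79  79  81  83  81  81  81  82  85  84]
95 [206 249] 812.0 [0.4594 0.1657] [51.2 90.5] 68.6
95 [337 247] 1361.0 [ 0.4719 -0.1358] [ 52.  146.9] 80.3
95 [580 284] 11255.0 [ 0.3997 -0.6897] [209.2 299.1] 14.3
95 [471 188] 566.5 [ 0.6151 -0.4445] [62.4 63.4] 45.3
95 [ 82 188] 728.5 [0.597  0.4687] [64.6 91.6] 85.1
95 [353 159] 648.0 [ 0.6761 -0.1702] [49.  79.2] 100.0
95 [230 161] 1155.0 [0.6669 0.1201] [ 49.3 139.6] 107.0
95 [500 101] 407.0 [ 0.8237 -0.5164] [54.5 56.6] 178.6
95 [471  97] 409.0 [ 0.8322 -0.4478] [54.6 56.6] 179.3
95 [412  87] 404.5 [ 0.8541 -0.3078] [54.7 56.8] 179.7
95 [383  79] 404.0 [ 0.8726 -0.2386] [54.6 55.7] 136.6
95 [441  67] 397.0 [ 0.9062 -0.3785] [52.6 55.1] 179.6
120 [205 249] 692.0 [0.4601 0.1693] [47.4 82. ] 68.2
120 [337 247] 1244.0 [ 0.4718 -0.1356] [ 47.8 145.7] 80.4
120 [578 279] 10505.5 [ 0.4119 -0.6864] [208.3 271.5] 14.3
120 [471 188] 517.5 [ 0.6145 -0.4439] [60.1 60.6] 135.3
120 [ 73 187] 519.0 [0.598  0.4816] [58.9 61.2] 91.1
120 [353 159] 585.0 [ 0.6759 -0.1698] [45.  78.4] 99.8
120 [229 161] 1045.5 [0.6668 0.1203] [ 45.1 138.5] 107.0
120 [500 101] 370.5 [ 0.8237 -0.5176] [51.8 52.2] 88.9
120 [471  97] 368.5 [ 0.8322 -0.4467] [51.5 52.6] 91.1
120 [412  87] 363.0 [ 0.8541 -0.309 ] [51.9 52.4] 90.0
120 [383  79] 369.0 [ 0.8726 -0.2375] [52.9 53.8] 136.6
120 [441  67] 360.0 [ 0.9062 -0.3784] [49.7 53. ] 91.1
```

View pics/crop0.png

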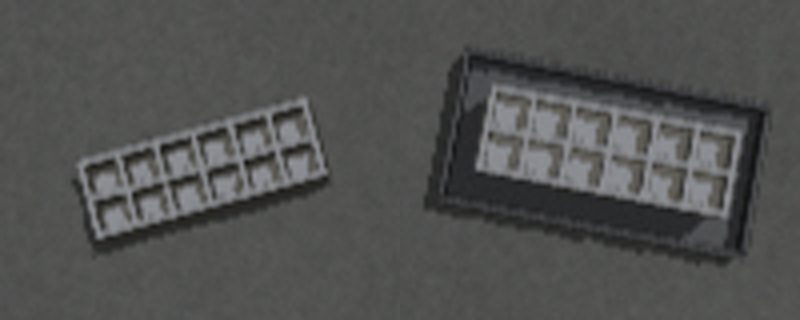

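View pics/crop1.png

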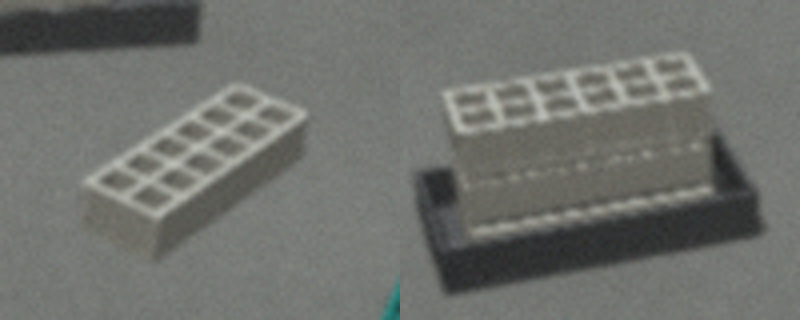

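Run:
```python
from h import *
t=load("top0"); s=load("scene0")
T=[(308.75,231.25),(372.25,242.5),(367.75,264),(305.25,253)]
S=[(307.5,172.5),(244.5,183.3),(240.75,173),(301.3,163.5)]
P=[]
for a,b in zip(T,S):
    o1,d1=ray(t,a);o2,d2=ray(s,b);d1=d1[0];d2=d2[0]
    k=np.linalg.lstsq(np.c_[d1,-d2],o2-o1,rcond=None)[0]; p=o1+k[0]*d1;q=o2+k[1]*d2
    P.append((p+q)/2);print(np.round((p+q)/2,4),"gap",round(np.linalg.norm(p-q)*1000,1))
P=np.array(P);print(P.mean(0),np.linalg.norm(np.diff(P,axis=0),axis=1))
print("cam",ray(t,(0,0))[0],ray(s,(0,0))[0])
z=P[:,2].mean()
for zz in(z,):print(rect(onz(t,T,zz)),rect(onz(s,S,zz)))
# tray outline
im=t["img"];m=((im.mean(2)<62)|(im.min(2)>95)).astype(np.uint8); r=np.zeros_like(m);r[212:285,285:388]=m[212:285,285:388]
r=cv2.morphologyEx(r,cv2.MORPH_OPEN,np.ones((2,2)));k=max(cv2.findContours(r,0,1)[0],key=cv2.contourArea)
for h in(0,.03):print("tray",h,rect(onz(t,k[:,0],h)))
im=s["img"];print(np.round(cv2.boxPoints(cv2.minAreaRect(k))))
#wall corners scene base
print("proj tray ctr", proj(t,[(*P.mean(0)[:2],z)]),proj(s,[(.667,.12,.03)]))
```

```text
[ 0.5037 -0.0692  0.0836] gap 0.5
[ 0.482  -0.2081  0.084 ] gap 1.0
[ 0.4348 -0.1993  0.0841] gap 0.4
[ 0.4561 -0.0621  0.0826] gap 0.3
[ 0.4691632  -0.13467492  0.08356593] [0.14060792 0.04800883 0.13880288]
cam [ 0.44214128 -0.08728259  1.17829845] [ 1.30949048 -0.44730856  0.56332307]
(array([ 0.469, -0.135]), array([ 48.2, 141.4]), 81.1) (array([ 0.4686, -0.1346]), array([ 48.5, 139.8]), 80.9)
tray 0 (array([ 0.4644, -0.1313]), array([ 98.8, 188.2]), 80.4)
tray 0.03 (array([ 0.4638, -0.1302]), array([ 96.3, 183.4]), 80.4)
[[292. 264.]
 [300. 223.]
 [379. 237.]
 [371. 279.]]
proj tray ctr [[338.43065402 247.64904278]] [[420.48788402 205.52758633]]
```

Call:
move_arm:
  steps:
    - [8.7,0,0,0,0,0,0.11]
    - [8.7,0,0,0,0,0,0.11]
    - [8.7,0,0,0,0,0,0.11]
    - [8.7,0,0,0,0,0,0.11]
    - [8.7,0,0,0,0,0,0.11]
  force: 15

```text
time_s: 0.52
tool_pos: [0.2469, 0.6009, 0.2145]
tool_rot: [-179.9, 0.0, 125.8]
force: [-0.0, -0.2, 0.7]
grip_width: 0.087
```

Call:
move_arm:
  steps:
    - [8.7,0,0,0,0,0,0.11]
    - [8.7,0,0,0,0,0,0.11]
    - [8.7,0,0,0,0,0,0.11]
    - [8.7,0,0,0,0,0,0.0]
    - [8.7,0,0,0,0,0,0]

```text
time_s: 0.93
tool_pos: [0.2469, 0.601, 0.2147]
tool_rot: [-180.0, 0.0, 107.4]
force: [0.3, -0.1, -0.3]
grip_width: 0.0868
```

Run:
```python
from h import *
t=load("top0"); s=load("scene0")
# loose rack corners: top crop origin(180,120), scene crop (370,170)
T=[(180+81/4,120+162/4),(180+306/4,120+98/4),(180+328/4,120+178/4),(180+98/4,120+240/4)]
S=[(370+x/4,170+y/4) for x,y in((308,115),(158,215),(87,183),(237,83))]
for a,b in zip(T,S):
    o1,d1=ray(t,a);o2,d2=ray(s,b);d1=d1[0];d2=d2[0]
    k=np.linalg.lstsq(np.c_[d1,-d2],o2-o1,rcond=None)[0]; p=o1+k[0]*d1;q=o2+k[1]*d2
    print(np.round((p+q)/2,4),"gap",round(np.linalg.norm(p-q)*1000,1))
print(rect(onz(t,T,.03)),rect(onz(s,S,.03)))
```

```text
[0.6687 0.1914 0.0266] gap 1.6
[0.7089 0.0596 0.0279] gap 0.1
[0.6627 0.0467 0.0244] gap 2.9
[0.6224 0.1792 0.0268] gap 1.4
(array([0.6644, 0.1184]), array([ 49.7, 138.7]), 106.9) (array([0.671, 0.117]), array([ 47.7, 139.9]), 107.9)
```

Call:
move_arm:
  steps:
    - [8.7,-3.65,1.6,0,0,0,0]
    - [8.7,-3.65,1.6,0,0,0,0]
    - [8.7,-3.65,1.6,0,0,0,0]
    - [8.7,-3.65,1.6,0,0,0,0]
    - [8.7,-3.65,1.6,0,0,0,0]

```text
time_s: 1.35
tool_pos: [0.3784, 0.449, 0.2151]
tool_rot: [180.0, -0.0, 107.4]
force: [0.8, 1.2, 0.0]
grip_width: 0.0868
```

Call:
move_arm:
  steps:
    - [8.7,-3.65,1.6,0,0,0,0]
    - [8.7,-3.65,1.6,0,0,0,0]
    - [8.7,-3.65,1.6,0,0,0,0]
    - [8.7,-3.65,1.6,0,0,0,0]
    - [8.7,-3.65,1.6,0,0,0,0]

```text
time_s: 1.77
tool_pos: [0.509, 0.2984, 0.2153]
tool_rot: [180.0, -0.0, 107.4]
force: [0.4, 1.6, -1.0]
grip_width: 0.0872
```

Call:
move_arm:
  steps:
    - [8.7,-3.65,1.6,0,0,0,0]
    - [8.7,-3.65,1.6,0,0,0,0]
    - [8.7,-3.65,1.6,0,0,0,0]
    - [8.7,-3.65,1.6,0,0,0,0]
    - [8.7,-3.65,1.6,0,0,0,0]

```text
time_s: 2.18
tool_pos: [0.6395, 0.148, 0.2152]
tool_rot: [180.0, -0.0, 107.5]
force: [1.2, 0.7, 0.4]
grip_width: 0.0869
```

Call:
move_arm:
  steps:
    - [8.7,-2,0.8,0,0,0,0]
    - [8.7,-1.6,0.8,0,0,0,0]
    - [8.7,0,0,0,0,0,0]
    - [8.7,0,0,0,0,0,0]

```text
time_s: 2.52
tool_pos: [0.6646, 0.1189, 0.2146]
tool_rot: [-179.9, -0.0, 107.2]
force: [-1.1, 0.5, 0.1]
grip_width: 0.0871
```

Call:
move_arm:
  steps:
    - [8.7,0,0.2,3.3,0,0,0]
    - [8.7,0,0,3.3,0,0,0]
    - [8.7,0,0,3.3,0,0,0]
    - [8.7,0,0,3.3,0,0,0]
    - [8.7,0,0,0,0,0,0]

```text
time_s: 2.93
tool_pos: [0.66, 0.1226, 0.0755]
tool_rot: [-179.3, -0.1, 107.5]
force: [-1.6, 0.3, -1.4]
grip_width: 0.0871
```

```bash
cat > look.py <<'E'
import sys,cv2,numpy as np
from cell import env,viewer
tag=sys.argv[1];x,y=map(int,sys.argv[2:4]);u,v=map(int,sys.argv[4:6]);L=[]
for n,(a,b) in(("scene",(x,y)),("top",(u,v))):
    c=viewer.read_camera(n);np.savez(f"{n}{tag}.npz",**{k:c[k] for k in("img","vfov","cx","cy","extrinsics")})
    L.append(cv2.resize(c["img"][b:b+150,a:a+130],None,fx=3,fy=3,interpolation=2))
cv2.imwrite(f"pics/{tag}.png",cv2.hconcat(L)[:,:,::-1]);o=env.get_obs();print(o["tool_pos"],o["tool_rot"],o["force"],o["grip_width"])
E
python3 look.py 1 350 110 165 90
```

```text
[0.66491917 0.12239729 0.08265443] [-1.79855298e+02 -6.74047538e-02  1.07427140e+02] [0.58455039 1.00858584 0.81521023] 0.08678210724373636
```

View pics/1.png

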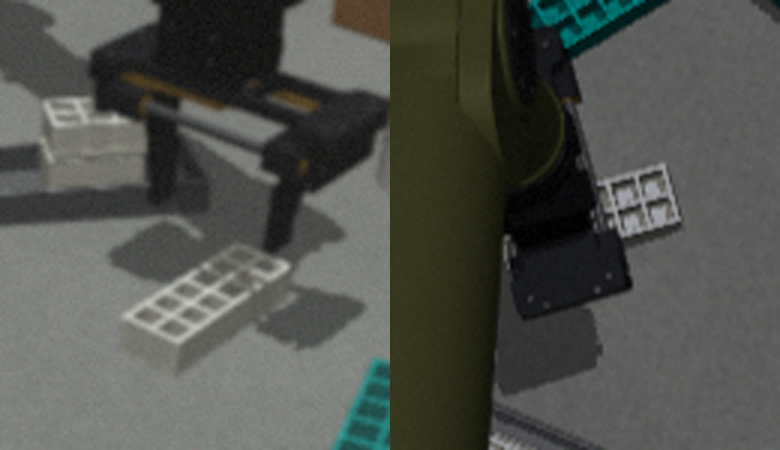

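Call:
move_arm:
  steps:
    - [8.7,-0.3,0.1,1.4,0,0,0]
    - [8.7,0,0,1.4,0,0,0]
    - [8.7,0,0,1.2,0,0,0]
    - [8.7,0,0,0.7,0,0,0]
    - [8.7,0,0,0.3,0,0,0]

```text
time_s: 3.45
tool_pos: [0.6673, 0.1178, 0.0314]
tool_rot: [-179.9, -0.0, 107.3]
force: [0.1, 0.3, -0.5]
grip_width: 0.0866
```

Call:
move_arm:
  steps:
    - [8.7,0,0,0,0,0,0]
    - [4.0,0,0,0,0,0,0]
    - [4.0,0,0,0,0,0,0]
    - [4.0,0,0,0,0,0,0]
    - [4.0,0,0,0,0,0,0]
  force: 20

```text
time_s: 3.87
tool_pos: [0.6688, 0.118, 0.0338]
tool_rot: [179.9, -0.0, 107.2]
force: [-0.4, 0.3, 0.1]
grip_width: 0.0681
```

Call:
move_arm:
  steps:
    - [4.0,0,0,0,0,0,0]
    - [4.0,0,0,0,0,0,0]
    - [4.0,0,0,0,0,0,0]
    - [4.0,0,0,0,0,0,0]

```text
time_s: 4.2
tool_pos: [0.6683, 0.118, 0.0333]
tool_rot: [180.0, -0.0, 107.3]
force: [-0.2, -1.1, -0.1]
grip_width: 0.0439
```

```bash
python3 look.py 2 350 110 165 90
```

```text
[0.66825913 0.11793503 0.03318278] [ 1.79998114e+02 -5.31891844e-04  1.07251206e+02] [0.52515773 0.69545741 0.14940038] 0.04163924684747808
```

View pics/2.png

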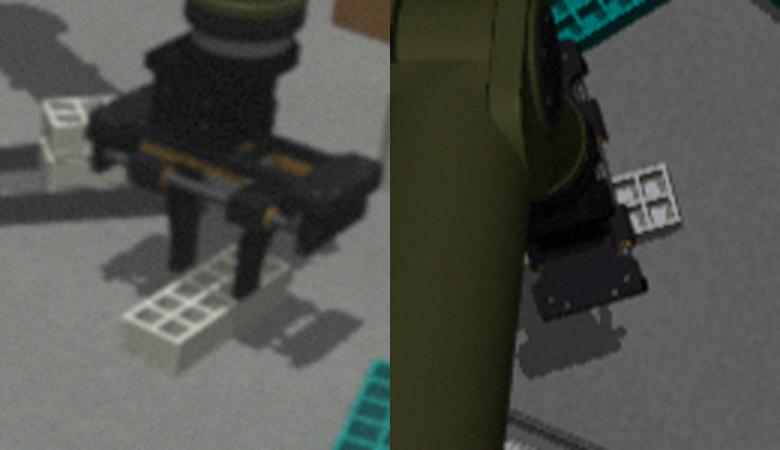

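Run:
```python
from h import *
from cell import env
print(env.tip_reach, [a for a in dir(env) if a[0]!='_'])
s=load("scene2");t=load("top2")
u=np.array([np.cos(np.radians(17.3)),np.sin(np.radians(17.3))]);c=np.array([.6683,.118])
for z in(.008,.033,.06):
  for k in(-.021,.021):
    p=(*(c+k*u),z);print(z,k,(proj(s,p)-[350,110])*3,(proj(t,p)-[165,90])*3)
im=s["img"][130:220,380:470];big=cv2.resize(im,None,fx=7,fy=6,interpolation=2);cv2.imwrite("pics/2b.png",big[:,:,::-1])
```

```text
0.025 ['PlanningError', 'get_obs', 'tip_reach']
0.008 -0.021 [[183.5209005  302.73641834]] [[209.29052318 242.80672478]]
0.008 0.021 [[231.72907608 324.90729371]] [[195.5681381  192.92161523]]
0.033 -0.021 [[186.61563656 273.90661335]] [[204.04602156 237.11924782]]
0.033 0.021 [[235.57058577 295.63539574]] [[190.05205239 186.19435272]]
0.06 -0.021 [[190.0530054  241.88492506]] [[198.12418676 230.69722694]]
0.06 0.021 [[239.84051718 263.09896957]] [[183.82464703 178.59958482]]
```

View pics/2b.png

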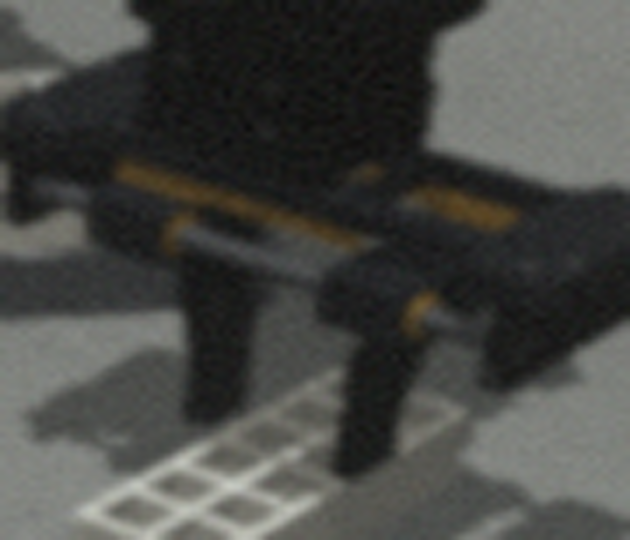

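Run:
```python
from h import *
s=load("scene1")
u=np.array([np.cos(np.radians(17.4)),np.sin(np.radians(17.4))]);c=np.array([.665,.1224])
for z in(.04,.0577,.07,.0827):
  for k in(-.051,.051):
    p=(*(c+k*u),z);print("pic1",z,k,(proj(s,p)-[350,110])*3)
c=np.array([.6683,.118])
for z in(.008,.02,.033,.045):
  for k in(-.028,.028):
    p=(*(c+k*u),z);print("pic2",z,k,(proj(s,p)-[350,110])*3)
```

```text
pic1 0.04 -0.051 [[156.03046944 247.46964455]]
pic1 0.04 0.051 [[275.29892914 299.41736232]]
pic1 0.0577 -0.051 [[157.94227998 226.7156577 ]]
pic1 0.0577 0.051 [[278.53528639 277.84246607]]
pic1 0.07 -0.051 [[159.29225842 212.06073546]]
pic1 0.07 0.051 [[280.82292709 262.59210678]]
pic1 0.0827 -0.051 [[160.70500587 196.72441356]]
pic1 0.0827 0.051 [[283.21903479 246.61866157]]
pic2 0.008 -0.028 [[175.67993968 299.17455248]]
pic2 0.008 0.028 [[240.04370239 328.68548515]]
pic2 0.02 -0.028 [[177.09881691 285.46667512]]
pic2 0.02 0.028 [[241.9373242  314.70046893]]
pic2 0.033 -0.028 [[178.65655847 270.41721933]]
pic2 0.033 0.028 [[244.0172286  299.33969496]]
pic2 0.045 -0.028 [[180.11389232 256.33780987]]
pic2 0.045 0.028 [[245.9639741  284.96234297]]
```

The fingers shut to 42 mm (the rack is 48 mm wide). In both pictures the fingertips project at about the reported TCP height: the near tip is at crop (242,297), which means z≈0.033. So the tips really sit about 25 mm higher than tip_reach implies, and they closed above the rack. I'll reopen, go lower in small steps and watch the force and the picture.

Call:
move_arm:
  steps:
    - [8.7,0,0,0,0,0,0]
    - [8.7,0,0,0,0,0,0]
    - [8.7,0,0,0,0,0,0]
    - [8.7,0,0,0,0,0,0]
    - [8.7,0,0,0,0,0,0]

```text
time_s: 4.72
tool_pos: [0.6683, 0.1179, 0.0332]
tool_rot: [180.0, -0.0, 107.2]
force: [-0.4, -0.1, 0.0]
grip_width: 0.0676
```

Call:
move_arm:
  steps:
    - [8.7,0,0,0,0,0,0]
    - [8.7,0,0,0.3,0,0,0]
    - [8.7,0,0,0.3,0,0,0]
    - [8.7,0,0,0.2,0,0,0]
    - [8.7,0,0,0,0,0,0]

```text
time_s: 5.13
tool_pos: [0.6677, 0.1179, 0.0243]
tool_rot: [-179.9, -0.0, 107.2]
force: [0.1, 0.1, 0.3]
grip_width: 0.0863
```

```bash
python3 look.py 3 350 110 165 90
```

```text
[0.66810182 0.11791481 0.02487422] [-1.79975340e+02 -3.70578436e-03  1.07246792e+02] [ 0.77162944 -0.10937097 -0.4047078 ] 0.08696652895241963
```

View pics/3.png

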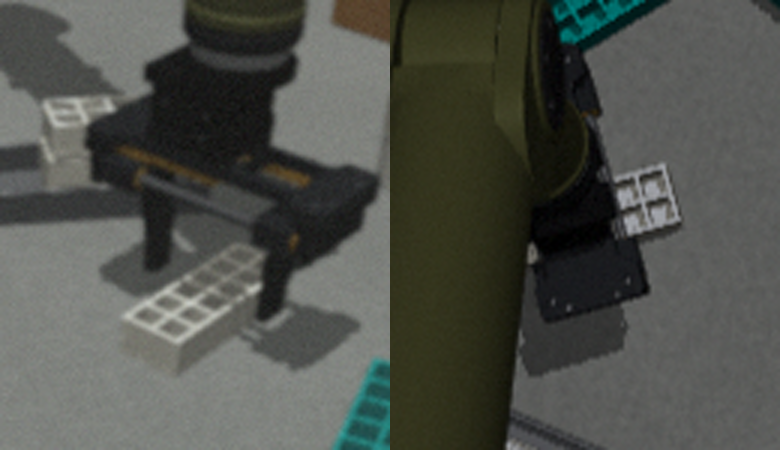

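Call:
move_arm:
  steps:
    - [8.7,0,0,0.2,0,0,0]
    - [8.7,0,0,0.2,0,0,0]
    - [8.7,0,0,0,0,0,0]

```text
time_s: 5.48
tool_pos: [0.668, 0.1179, 0.0207]
tool_rot: [-180.0, -0.0, 107.2]
force: [0.4, 0.8, 0.5]
grip_width: 0.0867
```

Call:
move_arm:
  steps:
    - [8.7,0,0,0.3,0,0,0]
    - [8.7,0,0,0.3,0,0,0]
    - [8.7,0,0,0.3,0,0,0]
    - [8.7,0,0,0,0,0,0]

```text
time_s: 5.82
tool_pos: [0.6677, 0.1178, 0.0112]
tool_rot: [-179.9, -0.0, 107.2]
force: [0.0, -0.5, -0.0]
grip_width: 0.0872
```

No contact force at TCP 0.011, so the offset is real. A little lower, then close.

Call:
move_arm:
  steps:
    - [8.7,0,0,0.3,0,0,0]
    - [8.7,0,0,0,0,0,0]
    - [4.0,0,0,0,0,0,0]
    - [4.0,0,0,0,0,0,0]
    - [4.0,0,0,0,0,0,0]
  force: 20

```text
time_s: 6.23
tool_pos: [0.6684, 0.118, 0.0094]
tool_rot: [180.0, -0.0, 107.2]
force: [0.2, -0.2, -0.2]
grip_width: 0.074
```

Call:
move_arm:
  steps:
    - [4.0,0,0,0,0,0,0]
    - [4.0,0,0,0,0,0,0]
    - [4.0,0,0,0,0,0,0]
    - [4.0,0,0,0,0,0,0]
    - [4.0,0,0,0,0,0,0]

```text
time_s: 6.65
tool_pos: [0.6681, 0.1178, 0.0092]
tool_rot: [-180.0, -0.0, 107.2]
force: [-0.6, -0.6, 0.2]
grip_width: 0.0475
```

```bash
python3 look.py 4 350 110 165 90
```

```text
[0.66806244 0.11781265 0.00917346] [-1.79973589e+02 -3.51005726e-03  1.07243785e+02] [-1.68125573 -0.53777619  0.63290108] 0.04782978374206902
```

View pics/4.png

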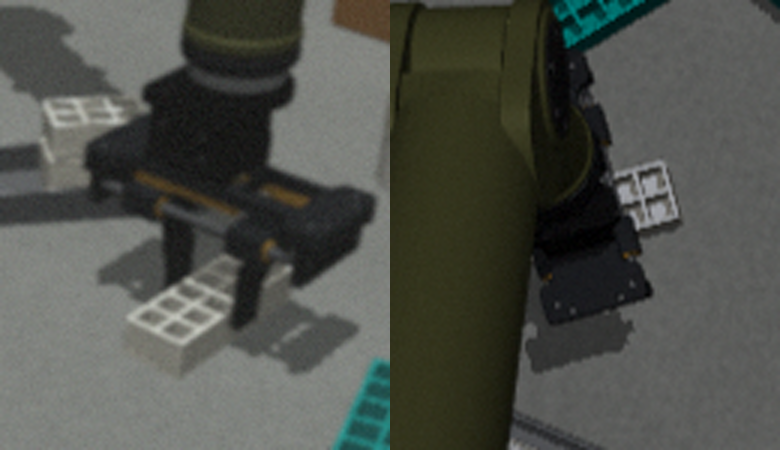

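Gripped at 47.8 mm, matching the rack's width. Lifting.

Call:
move_arm:
  steps:
    - [4.0,0,0,-0.5,0,0,0]
    - [4.0,0,0,-1.5,0,0,0]
    - [4.0,0,0,-3,0,0,0]
    - [4.0,0,0,-3,0,0,0]
    - [4.0,0,0,-3,0,0,0]
  force: 25

```text
time_s: 7.17
tool_pos: [0.6683, 0.1178, 0.1214]
tool_rot: [180.0, 0.0, 107.2]
force: [0.0, 0.0, -1.3]
grip_width: 0.0476
```

Call:
move_arm:
  steps:
    - [4.0,0,0,-2,0,0,0.09]
    - [4.0,0,0,-1,0,0,0.09]
    - [4.0,0,0,0,0,0,0.09]
    - [4.0,0,0,0,0,0,0.09]
    - [4.0,0,0,0,0,0,0.09]

```text
time_s: 7.58
tool_pos: [0.6687, 0.118, 0.1511]
tool_rot: [179.9, -0.1, 81.2]
force: [0.2, 0.2, -1.0]
grip_width: 0.0479
```

Call:
move_arm:
  steps:
    - [4.0,-2.0,-1.1,0,0,0,0]
    - [4.0,-3.0,-1.7,0,0,0,0]
    - [4.0,-3.0,-1.7,0,0,0,0]
    - [4.0,-3.0,-1.7,0,0,0,0]
    - [4.0,-3.0,-1.7,0,0,0,0]

```text
time_s: 8.0
tool_pos: [0.5686, -0.0101, 0.1503]
tool_rot: [179.9, -0.0, 81.5]
force: [0.2, -0.6, -1.0]
grip_width: 0.0479
```

Call:
move_arm:
  steps:
    - [4.0,-3.0,-1.7,0,0,0,0]
    - [4.0,-3.0,-1.7,0,0,0,0]
    - [4.0,-3.0,-1.7,0,0,0,0]
    - [4.0,-3.0,-1.7,0,0,0,0]
    - [4.0,-1.5,-0.8,0,0,0,0]

```text
time_s: 8.42
tool_pos: [0.4716, -0.1351, 0.1503]
tool_rot: [180.0, -0.0, 81.2]
force: [-0.1, -0.8, -1.5]
grip_width: 0.0477
```

Call:
move_arm:
  steps:
    - [4.0,0,0,0,0,0,0]
    - [4.0,0,0,0,0,0,0]
    - [4.0,0,0,0,0,0,0]

```text
time_s: 8.67
tool_pos: [0.4753, -0.1299, 0.1499]
tool_rot: [179.9, -0.1, 81.5]
force: [0.4, 0.1, -1.5]
grip_width: 0.0475
```

```bash
python3 look.py 5 210 90 270 170
```

```text
[ 0.47521422 -0.1295966   0.14941915] [ 1.79965025e+02 -5.54304414e-03  8.16070873e+01] [-0.42712103 -0.21677696 -1.17099145] 0.047905648752864946
```

View pics/5.png

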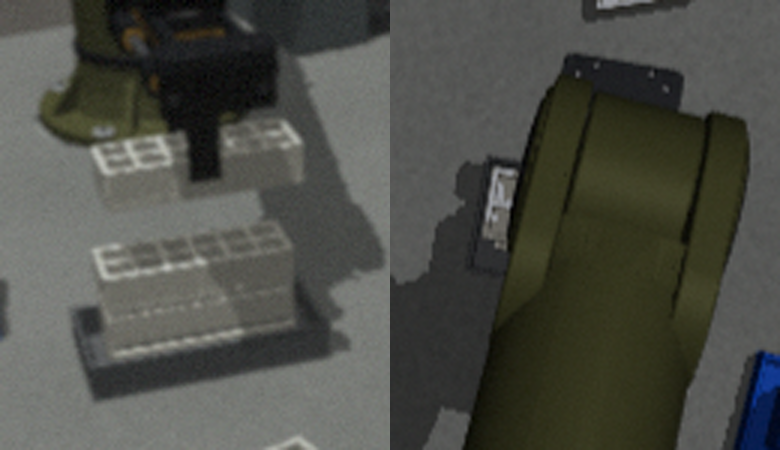

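Run:
```python
from h import *
s=load("scene5");im=s["img"][115:215,230:320];cv2.imwrite("pics/5b.png",cv2.resize(im,None,fx=7,fy=6,interpolation=2)[:,:,::-1])
C=np.array([(93,148),(288,120),(302,150),(103,177)])/3+[210,90]
for z in(.165,.17,.175):print(z,rect(onz(s,C,z)))
C=np.array([(93,248),(280,224),(293,250),(103,278)])/3+[210,90]
print("pile",rect(onz(s,C,.0835)))
```

```text
0.165 (array([ 0.4759, -0.1258]), array([ 53.9, 143. ]), 78.9)
0.17 (array([ 0.4864, -0.1299]), array([ 53.3, 141.2]), 78.9)
0.175 (array([ 0.4968, -0.1339]), array([ 52.6, 139.5]), 78.9)
pile (array([ 0.471 , -0.1347]), array([ 47. , 140.9]), 77.1)
```

View pics/5b.png

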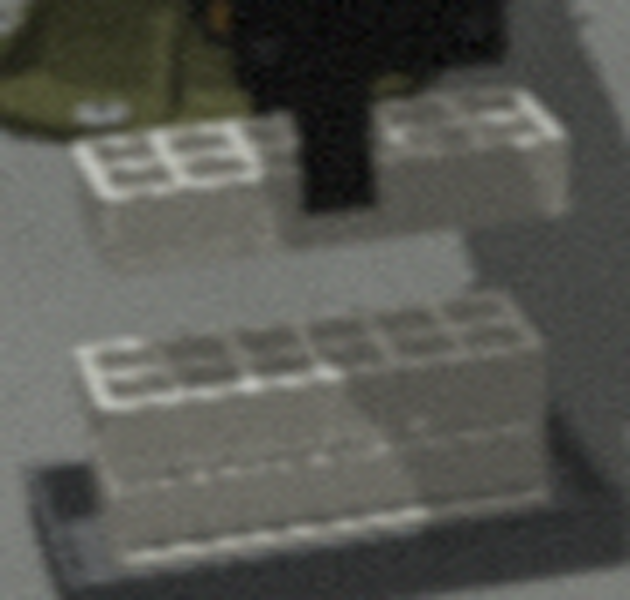

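Rack level and held; its centre agrees with the TCP to a few mm. Correcting sideways and lowering to about 1 cm above the expected contact (TCP z ≈ 0.093).

Call:
move_arm:
  steps:
    - [4.0,-0.3,-0.3,0.8,0,0,0]
    - [4.0,-0.3,-0.2,1.3,0,0,0]
    - [4.0,0,0,1.0,0,0,0]
    - [4.0,0,0,0.7,0,0,0]
    - [4.0,0,0,0,0,0,0]

```text
time_s: 9.18
tool_pos: [0.4671, -0.1356, 0.1091]
tool_rot: [-179.8, 0.0, 81.5]
force: [0.3, 0.9, -1.7]
grip_width: 0.0481
```

Call:
move_arm:
  steps:
    - [4.0,0,0,0,0,0,0]
    - [4.0,0,0,0,0,0,0]

```text
time_s: 9.35
tool_pos: [0.4688, -0.1362, 0.1114]
tool_rot: [180.0, 0.0, 81.5]
force: [0.1, -0.3, -1.5]
grip_width: 0.0481
```

```bash
python3 look.py 6 210 90 270 170
python3 - <<'E'
from h import *
s=load("scene6");im=s["img"][115:215,230:320];cv2.imwrite("pics/6b.png",cv2.resize(im,None,fx=7,fy=6,interpolation=2)[:,:,::-1])
E
```

```text
[ 0.46892154 -0.13625043  0.11170544] [ 1.79934443e+02 -5.85732855e-03  8.14730010e+01] [-0.2297014   0.35872179 -0.35852639] 0.047614282163986985
```

View pics/6b.png

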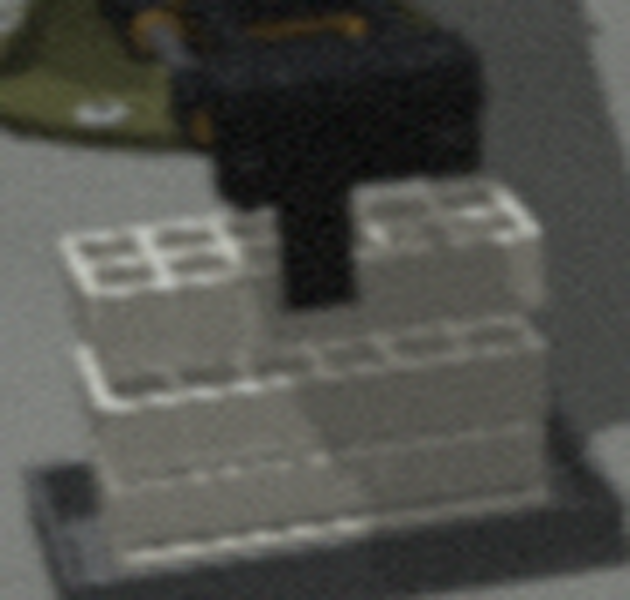

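Well aligned with the pile. Lowering in small steps, watching fz (about -1.3 N when hanging free).

Call:
move_arm:
  steps:
    - [4.0,0,0,0.5,0,0,0]
    - [4.0,0,0,0.5,0,0,0]
    - [4.0,0,0,0.2,0,0,0]
    - [4.0,0,0,0.1,0,0,0]
    - [4.0,0,0,0,0,0,0]

```text
time_s: 9.87
tool_pos: [0.468, -0.1362, 0.0977]
tool_rot: [-180.0, 0.0, 81.5]
force: [0.1, -0.8, -1.3]
grip_width: 0.0477
```

Call:
move_arm:
  steps:
    - [4.0,0,0,0.1,0,0,0]
    - [4.0,0,0,0.1,0,0,0]
    - [4.0,0,0,0,0,0,0]

```text
time_s: 10.12
tool_pos: [0.4685, -0.1363, 0.0962]
tool_rot: [180.0, -0.0, 81.5]
force: [0.4, 0.5, -0.6]
grip_width: 0.0478
```

Call:
move_arm:
  steps:
    - [4.0,0,0,0.1,0,0,0]
    - [4.0,0,0,0.1,0,0,0]
    - [4.0,0,0,0,0,0,0]

```text
time_s: 10.37
tool_pos: [0.4686, -0.1363, 0.0962]
tool_rot: [-180.0, -0.1, 81.5]
force: [-4.6, 1.4, 14.1]
grip_width: 0.0472
```

Contact (fz 14 N). Easing up 1 mm and holding.

Call:
move_arm:
  steps:
    - [4.0,0,0,-0.05,0,0,0]
    - [4.0,0,0,0,0,0,0]
    - [4.0,0,0,0,0,0,0]

```text
time_s: 10.62
tool_pos: [0.4685, -0.1363, 0.0962]
tool_rot: [180.0, -0.1, 81.5]
force: [-3.9, 1.0, 10.2]
grip_width: 0.048
```

```bash
python3 look.py 7 210 90 270 170
```

```text
[ 0.4685879  -0.13625696  0.09615738] [ 1.79989004e+02 -4.96971224e-02  8.14623486e+01] [-3.40543782  1.38143785  8.94254358] 0.047581464817597056
```

View pics/7.png

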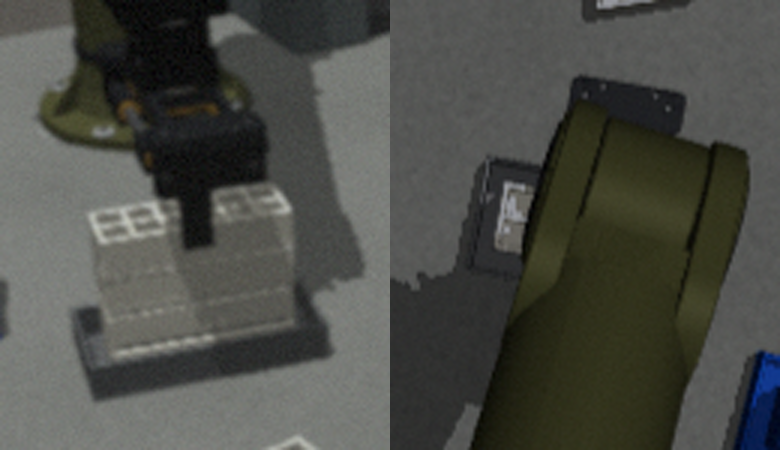

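The rack sits flush on the pile (corners at crop (90,215) and (290,210), seam line at y≈280), and it's still held. Releasing, then rising straight up.

Call:
move_arm:
  steps:
    - [5.5,0,0,0,0,0,0]
    - [8.7,0,0,0,0,0,0]
    - [8.7,0,0,0,0,0,0]
    - [8.7,0,0,0,0,0,0]
    - [8.7,0,0,0,0,0,0]

```text
time_s: 11.13
tool_pos: [0.4683, -0.1362, 0.0945]
tool_rot: [-180.0, 0.0, 81.5]
force: [1.3, 0.2, -0.2]
grip_width: 0.0735
```

Call:
move_arm:
  steps:
    - [8.7,0,0,0,0,0,0]
    - [8.7,0,0,0,0,0,0]
    - [8.7,0,0,0,0,0,0]
    - [8.7,0,0,-0.5,0,0,0]
    - [8.7,0,0,-1,0,0,0]

```text
time_s: 11.55
tool_pos: [0.4673, -0.1361, 0.1092]
tool_rot: [-179.9, 0.0, 81.5]
force: [-0.1, 0.4, 0.9]
grip_width: 0.0869
```

Call:
move_arm:
  steps:
    - [8.7,0,0,-3,0,0,0]
    - [8.7,0,0,-3,0,0,0]
    - [8.7,0,0,-3,0,0,0]
    - [8.7,0,0,-3,0,0,0]
    - [8.7,0,0,0,0,0,0]

```text
time_s: 11.97
tool_pos: [0.4718, -0.1372, 0.2367]
tool_rot: [179.4, -0.1, 81.4]
force: [0.3, 0.1, -0.2]
grip_width: 0.0872
```

Call:
move_arm:
  steps:
    - [8.7,3,1,0,0,0,0]
    - [8.7,4,1,0,0,0,0]
    - [8.7,4,1,0,0,0,0]
    - [8.7,4,1,0,0,0,0]
    - [8.7,4,1,0,0,0,0]

```text
time_s: 12.38
tool_pos: [0.5466, 0.046, 0.2305]
tool_rot: [179.9, -0.1, 81.4]
force: [1.0, -1.4, 0.6]
grip_width: 0.0873
```

Call:
move_arm:
  steps:
    - [8.7,4,0,0,0,0,0]
    - [8.7,4,0,0,0,0,0]
    - [8.7,4,0,0,0,0,0]
    - [8.7,0,0,0,0,0,0]
    - [8.7,0,0,0,0,0,0]

```text
time_s: 12.8
tool_pos: [0.5633, 0.1665, 0.2295]
tool_rot: [-180.0, 0.0, 81.8]
force: [0.3, -0.7, 0.1]
grip_width: 0.0874
```

```bash
python3 look.py 8 210 90 270 170
python3 - <<'E'
from h import *
c=load("top8");im=c["img"]
for t in(95,120):
  m=(im.min(2)>t).astype(np.uint8);m=cv2.morphologyEx(m,cv2.MORPH_CLOSE,np.ones((5,5)))
  for k in cv2.findContours(m,0,1)[0]:
    p=k[:,0];q=p.mean(0)
    if cv2.contourArea(k)>300 and 280<q[0]<400: print(t,q,"z.1145",rect(onz(c,p,.1145)),"z.03",rect(onz(c,p,.03)))
E
```

```text
[0.56392166 0.16193481 0.22994579] [1.79973289e+02 5.18851384e-02 8.14260956e+01] [ 0.43731123 -0.63598776  0.06005881] 0.08689026641912709
95 [372.76666667 327.06811594] z.1145 (array([ 0.3051, -0.207 ]), array([133.5, 234.1]), 30.5) z.03 (array([ 0.2942, -0.2165]), array([144.1, 252.7]), 30.5)
95 [338.45348837 246.61627907] z.1145 (array([ 0.4707, -0.1324]), array([ 49.9, 141.4]), 81.4) z.03 (array([ 0.4729, -0.136 ]), array([ 53.8, 152.6]), 81.4)
95 [383.11882353 170.25882353] z.1145 (array([ 0.6403, -0.2212]), array([203. , 208.9]), 78.9) z.03 (array([ 0.6561, -0.2318]), array([219.1, 225.5]), 78.9)
95 [384.98809524  76.69047619] z.1145 (array([ 0.8438, -0.2276]), array([52.9, 59.8]), 168.5) z.03 (array([ 0.8758, -0.2388]), array([57.1, 64.6]), 168.5)
120 [338.27810651 246.72781065] z.1145 (array([ 0.4705, -0.1331]), array([ 48.4, 139.2]), 81.4) z.03 (array([ 0.4727, -0.1367]), array([ 52.3, 150.3]), 81.4)
120 [353.64705882 160.03921569] z.1145 (array([ 0.6587, -0.1641]), array([44.7, 73.3]), 100.0) z.03 (array([ 0.6759, -0.1702]), array([48.3, 79.1]), 100.0)
120 [383.515625  79.46875 ] z.1145 (array([ 0.842 , -0.2275]), array([50.5, 50.9]), 90.4) z.03 (array([ 0.8737, -0.2386]), array([54.5, 54.9]), 90.4)
```

View pics/8.png

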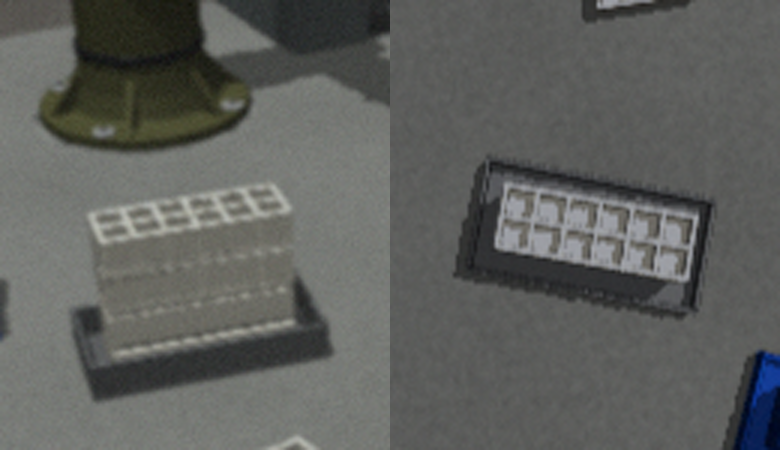

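The rack lies flat and square on the pile: centre (0.4706, -0.133) against the pile's (0.469, -0.135), and angle 81.4° against 81°. The short rack hasn't moved, still at (0.676, -0.170). Handing in.

```bash
python3 -c "
from cell import job
print(job.sign_off())"
```

```text
the job is handed in; nothing more can be done
None
```

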